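# Feed a plate under the press guard with the push stick

### The job

Use the wooden push stick to feed the drilled aluminium plate along the press's feed table, in under the low guard, until it is fully home and square against the back stop. The stick is stored handle-first in the sheet-metal pocket on the bench: draw it out by its nose and lay it down behind the plate, so that you can take it again by its handle and push without your hand at the guard. Finally draw the stick back out and leave it lying flat on the feed table, clear of the guard, with nothing else on the bench disturbed.

Things in the scene. Friction and masses are not known exactly. Their poses are not given: they have to be found in the camera images.
- guard_mouth (a point): Middle of the guard's opening (66 mm wide, 28 mm high) of a fixed grey bench press, on top of its dark steel feed table. x: level feed direction into the guard; y: across the lane, to the left; z up. The flat table is 124 mm wide, 12 mm over the bench, and begins at x = -0.400. Behind the opening a straight tunnel of that section, roofed with clear plastic, leads to the back stop. The guard stands 60 mm over the bench.
- back_stop (a point): Foot of the rigid steel back stop's face, on the table's top in mid-lane, 150 mm beyond guard_mouth; same axes. The press's head, 210 mm over the bench, begins 50 mm before it; a lever knob reaches 310 mm.
- funnel (a point): On the table's top in mid-lane at the outer end of two low funnel rails (12 mm high), 107 mm before guard_mouth; same axes. The rails stand 102 mm apart here and narrow evenly to 66 mm at the opening.
- plate_center (a point): Centre (half-way up) of the loose aluminium plate, 80 mm (x) by 60 mm (y) by 10 mm thick, 0.09 to 0.18 kg, with two 10 mm holes on its long middle line. It lies flat on the feed table before the guard, x roughly along the feed direction. Fully home, this point is 110 mm beyond guard_mouth.
- stick_center (a point): Centre of the bar of the loose wooden push stick, 8 mm over its underside. Bar 190 mm long (x), 30 mm wide, 16 mm thick, flat nose at +x. A handle block 24 mm wide (y), 50 mm long, rises 30 mm above the bar at the other end. About 85 g; balances some 20 mm from here towards the handle. At the start it lies on the bench, handle end in the pocket, the nose sticking out 64 to 74 mm.
- stick_nose (a point): Middle of the push stick's flat nose face, 95 mm from stick_center, 8 mm over its underside; x points out of the nose.
- stick_handle (a point): Middle of the push stick's handle block: 70 mm behind stick_center and 23 mm higher (31 mm over the stick's underside, block top 46 mm); axes as stick_center.
- pocket_mouth (a point): Middle of the open end of the fixed sheet-metal pocket on the bench, at bench level. x points straight out of the pocket, the way the stick is drawn. It is 135 mm deep, 52 mm wide and 54 mm high inside, 57 mm tall outside, closed on top, at the sides and at the back, with no floor (the stick lies on the bench).
- bar: spare steel bar, 120 x 30 x 20 mm, lying flat: leave alone
- screwdriver: screwdriver lying on the bench: leave alone
- wrench: open-ended wrench lying on the bench: leave alone
- brush: brush lying on the bench: leave alone
- oilcan: upright aluminium can, 60 mm across, 150 mm tall: leave alone
- hammer: hammer lying on the bench: leave alone
- flange: steel ring, 80 mm across, 18 mm thick, lying flat: leave alone
There are look-alikes about, which are no part of the job. Of the things shaped like the part that bears plate_center, the aluminium one is meant.

How it is judged:
By the outcome, as a careful person would: the job done as asked, in the order asked, and still so for the second after the job is handed in, with the robot touching nothing.
It also fails if it takes over 67 s, if anything falls off the work surface, if the arm or the gripper's body presses on something with over 40 N, if the wrist force passes 120 N, or if a joint passes its speed limit or range.

### The arm

A 7-joint arm with a two-finger parallel gripper is mounted at the origin on the work surface. World frame = base frame: x ahead of the robot, y to its left, z up, the work surface at z = 0. Lengths are in m, angles in rad, forces in N, time in s.
With the tool pointing down it reaches from about 0.35 to 0.9 m from the base axis. Payload 19.9 kg.
Tool frame: the origin (TCP) lies at the centre of the arm's flange, where the gripper is bolted on; the fingertips stand 199 mm ahead of it and the grasp point (between the pads) lies 180 mm ahead of it (ctrl.tcp_to_grasp is the distance from the TCP to the grasp point, in m); z points along the fingers, y is the line along which they close (so a half turn about z gives the same grasp; the last joint's range is limited). The gripper opens to 94 mm and grips with 3 to 60 N. Pads are 16 mm wide; open, the fingers measure 119 mm over their backs; the gripper's body (75 mm by 177 mm) begins 78 mm behind the grasp point.
Start: joints at [-1.196, 0.417, -0.01, 1.614, 0.005, 1.111, -0.053], TCP at [0.252, 0.572, 0.405] pointing down, gripper open.
Joint ranges: [-2.81, 2.81], [-0.39, 2.02], [-1.27, 1.25], [0.06, 2.57], [-1.19, 4.33], [0.19, 2], [-2.82, 2.82]. Speed limits (rad/s): [1.89, 1.89, 2.39, 2.39, 3.01, 3.01, 3.01].

### API

Orientations are given as a unit quaternion [x, y, z, w].
In Python, from rig import ctrl gives the robot as it stands.
- The arm moves only by the tool play_rows, never from a script. Its argument "rows" is a list that holds one entry, the list of rows, each a list of 7 numbers: the finger opening in m, from 0 to 0.094, then the shift along the tool's x, y, z in m, then the turn, a rotation vector about the tool's x, y, z in rad. A call has 1 to 5 rows; each row shifts and turns the commanded pose from where the row before left it, along the tool's axes as they then stand; what a row does not reach is not made up. A row lasts 1/10 s, in which the tool goes at most 50 mm and 8.59 degrees, less where a joint would pass 70% of its speed; a pose out of reach is approached as far as the arm can. A call with a gripper value outside its range is refused whole. The fingers move at their own pace and stop on an object; "grip_force" is the grip in N (left out, the last holds). Time passes only in rows, so rows that do not move let the fingers close. It gives the time, the measured TCP pose, the force, the opening and the grip force at its end, in the units of the state.
- ctrl.observe(): the state, without advancing time (a new reading comes with each control period).
- ctrl.snapshot(name): name is "scene" or "top" or "wrist"; returns a dict with "color" (480x640x3 uint8, red, green, blue), "fx", "fy", "cx", "cy" (pixels), "k1" (the pictures are not rectified: a ray, as slopes to the right and down, at radius r is drawn at 1 + k1 r^2 times it, then the intrinsics apply), "rvec" (rotation vector, rad) and "tvec" (3), from world to camera coordinates, as OpenCV has them; the wrist camera has in their place "tool_from_camera" (4x4, takes a point from camera to tool coordinates, whose origin is the TCP and whose axes are the flange's). Camera axes: x right, y down, z forward; pixel columns grow to the right and rows downward; lengths in m; the calibration is good to about 2 mm. A picture is of the moment at which its call begins: read the wrist's pose just before it. There is no depth.
- ctrl.hand_in(): hands the job in; it is judged then, once.
Trained networks look in the newest picture that a camera, given by its name, has taken for a name from the list of things; names that differ only in an ending like _2 or _b are one class to them, and where a whole thing is asked for, a point or a joint stands for the part that bears it (a point fixed in the world has none). Each returns a list of dicts, best first, with "conf" (0 to 1); they miss things now and then, are a little off and sometimes report something else, mostly with a low value. They report only what shows in the picture. A call takes as long as a camera call. They do not tell look-alikes from the thing itself.
- ctrl.look_for(label, camera): "box" ([left, top, right, bottom] in pixels, round what is visible of it).
- ctrl.tip_of(label, camera): "position" ([column, row] in pixels: a listed point, or the origin of a listed thing).
The state is a dict: "clock": time; "joints": joint angles; "dq": joint speeds; "joint_torque": joint torques, N m; "position": TCP position; "tool_rot": TCP orientation; "force": force on the tool from outside, world axes, zero at the start; "moment": the same for the moment, N m; "finger_gap": finger opening in m; "grasp_force": force on a finger pad.
Only numpy, scipy, OpenCV 4.12 (cv2) and the standard library are available. Lean on these libraries where they do the work, as an engineer would, in place of code of your own. Each camera call takes 0.05 s, during which the arm holds its last target. There are 200 camera calls.

## Working session

There is one attempt and no reset: what is moved stays moved. The work goes in short steps, Python scripts to look and compute and a tool call to move; the robot and the scene stay as the last step left them, time stands still between calls to the robot, and variables do not carry over. Pictures are saved under pics/ and viewed, at most 10 in all, crops included, and the job is handed in when it is done.

Besides the shell and the picture viewer there is one more tool, called after "Call:" as a command line: name --argument value ..., lists and objects as JSON in quotes. play_rows: Moves the arm, as the interface text tells. Its arguments: {"type":"object","properties":{"rows":{"type":"array","items":{"type":"array","items":{"type":"array","items":{"type":"number"}}}},"grip_force":{"type":"number"}},"required":["rows"]}

```bash
mkdir -p pics; cat > h.py <<'E'
import numpy as np, cv2
from scipy.spatial.transform import Rotation as R
from rig import ctrl
def cam(name):
    o=ctrl.observe(); s=ctrl.snapshot(name)
    K=np.array([[s['fx'],0,s['cx']],[0,s['fy'],s['cy']],[0,0,1.]]); D=np.array([s['k1'],0,0,0,0.])
    if 'rvec' in s: Rc=R.from_rotvec(np.ravel(s['rvec'])).as_matrix(); t=np.ravel(s['tvec'])
    else:
        T=np.eye(4); T[:3,:3]=R.from_quat(o['tool_rot']).as_matrix(); T[:3,3]=o['position']
        M=np.linalg.inv(T@np.array(s['tool_from_camera'])); Rc,t=M[:3,:3],M[:3,3]
    return dict(img=s['color'][...,::-1].copy(),K=K,D=D,R=Rc,t=t)
def ray(c,px):
    n=cv2.undistortPoints(np.array([[px]],float),c['K'],c['D'])[0,0]
    return -c['R'].T@c['t'], c['R'].T@np.array([n[0],n[1],1])
def at_z(c,px,z):
    o,d=ray(c,px); return o+d*(z-o[2])/d[2]
def proj(c,P): return cv2.projectPoints(np.atleast_2d(P).astype(float),cv2.Rodrigues(c['R'])[0],c['t'],c['K'],c['D'])[0][:,0]
E
python3 - <<'E'
from h import *
Z=dict(guard_mouth=.012,back_stop=.012,funnel=.012,plate_center=.017,stick_center=.008,stick_nose=.008,pocket_mouth=0,bar=.01,screwdriver=.01,wrench=.005,brush=.01,oilcan=.075,hammer=.01,flange=.009)
ims=[]
for n in ['scene','top']:
    c=cam(n); ims.append(c['img']); cv2.imwrite(f'pics/{n}.png',c['img'])
    print(n,-c['R'].T@c['t'])
    for l,z in Z.items():
        for d in ctrl.tip_of(l,n)[:3]:
            print(l,round(d['conf'],2),np.round(d['position']),np.round(at_z(c,d['position'],z)[:2],3))
E
```

```text
scene [ 1.11850542 -0.50549654  0.69957346]
guard_mouth 0.77 [255. 264.] [ 0.433 -0.05 ]
back_stop 0.82 [192. 286.] [ 0.401 -0.196]
funnel 0.76 [290. 244.] [0.434 0.06 ]
funnel 0.73 [403. 275.] [0.693 0.176]
funnel 0.6 [369. 288.] [0.668 0.084]
plate_center 0.81 [273. 328.] [ 0.621 -0.145]
plate_center 0.74 [370. 190.] [0.399 0.392]
plate_center 0.72 [314. 239.] [0.461 0.114]
stick_center 0.66 [401. 273.] [0.683 0.18 ]
stick_center 0.43 [155. 438.] [ 0.668 -0.423]
stick_nose 0.94 [367. 286.] [0.66  0.089]
pocket_mouth 0.56 [391. 282.] [0.68  0.149]
bar 0.8 [226. 373.] [ 0.642 -0.271]
bar 0.49 [189. 284.] [ 0.39  -0.197]
bar 0.25 [254. 262.] [ 0.425 -0.044]
screwdriver 0.69 [144. 283.] [ 0.321 -0.269]
wrench 0.77 [155. 438.] [ 0.665 -0.423]
brush 0.78 [313. 189.] [0.275 0.281]
brush 0.47 [396. 331.] [0.786 0.033]
oilcan 0.73 [312. 384.] [ 0.797 -0.204]
hammer 0.64 [433. 194.] [0.528 0.523]
flange 0.66 [395. 333.] [0.787 0.029]
top [0.22246704 0.06259944 1.51204609]
guard_mouth 0.72 [359. 292.] [ 0.428 -0.048]
back_stop 0.55 [407. 303.] [ 0.402 -0.192]
funnel 0.89 [326. 291.] [0.425 0.05 ]
plate_center 0.87 [391. 236.] [ 0.602 -0.139]
plate_center 0.64 [221. 220.] [0.623 0.379]
plate_center 0.63 [173. 335.] [0.269 0.488]
stick_center 0.75 [317. 212.] [0.668 0.091]
stick_center 0.66 [289. 204.] [0.689 0.179]
stick_nose 0.59 [316. 215.] [0.658 0.092]
pocket_mouth 0.6 [298. 207.] [0.682 0.151]
bar 0.93 [433. 232.] [ 0.626 -0.266]
screwdriver 0.59 [429. 341.] [ 0.295 -0.258]
screwdriver 0.52 [299. 209.] [0.673 0.145]
wrench 0.58 [485. 222.] [ 0.668 -0.43 ]
wrench 0.36 [433. 230.] [ 0.631 -0.267]
brush 0.74 [240. 341.] [0.265 0.289]
oilcan 0.7 [402. 189.] [ 0.734 -0.158]
hammer 0.67 [169. 249.] [0.525 0.531]
hammer 0.43 [297. 209.] [0.674 0.153]
hammer 0.31 [337. 182.] [0.767 0.033]
flange 0.83 [336. 178.] [0.78  0.039]
```

```bash
python3 - <<'E'
import cv2
a=cv2.imread('pics/top.png')
cv2.imwrite('pics/top2.png',cv2.resize(a[150:370,150:500],None,fx=2.28,fy=2.28,interpolation=cv2.INTER_CUBIC))
b=cv2.imread('pics/scene.png'); cv2.imwrite('pics/sc2.png',cv2.resize(b[160:420,130:450],None,fx=2.3,fy=2.3,interpolation=cv2.INTER_CUBIC))
E
```

```text
(no output)
```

View pics/top2.png

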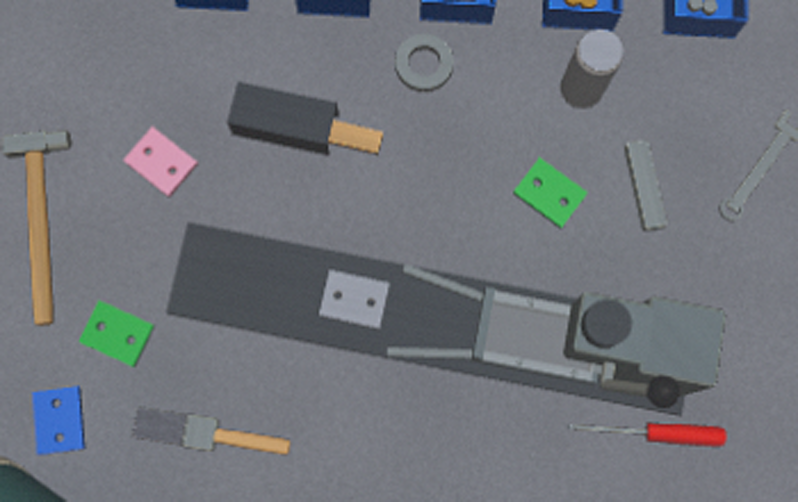

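View pics/sc2.png

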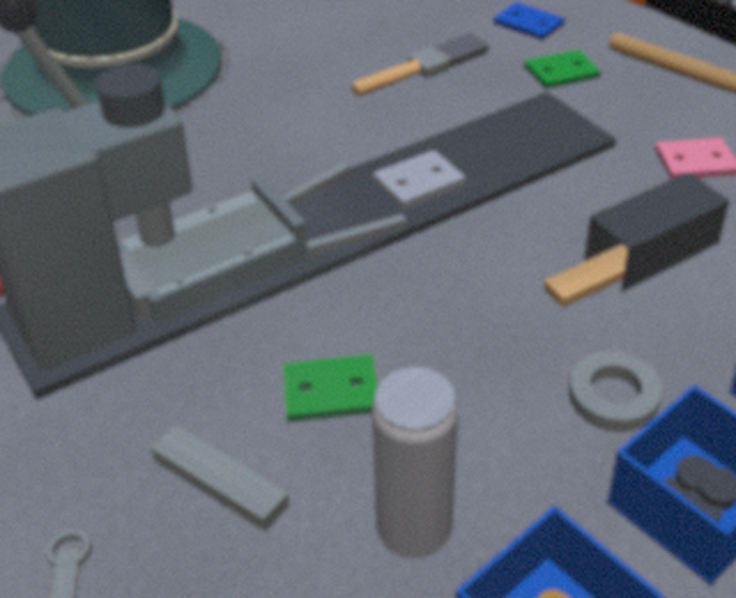

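Candidates for the plate (top2 pixels): grey aluminium (354,299) on the feed table, green (550,192), green (116,333), pink (160,160), blue (58,420). I choose the aluminium one at (354,299). The stick is the wooden bar out of the pocket at (356,137). The brush handle (252,441) and hammer handle (40,240) are also wood, but they are not it.

```bash
python3 - <<'E'
from h import *
o=ctrl.observe(); print(o['position'],R.from_quat(o['tool_rot']).as_matrix().round(3).tolist(),o['clock'],ctrl.tcp_to_grasp)
s=ctrl.snapshot('wrist'); print(np.round(s['tool_from_camera'],3).tolist(),s['fx'])
c=cam('top')
def P(n,p,z): 
    q=at_z(c,[p[0]/2.28+150,p[1]/2.28+150],z); print(n,q[:2].round(4)); return q[:2]
a=P('tabL',(188,223),.012);b=P('tabR',(167,314),.012);d=P('tabfarR',(683,413),.012)
v=d-b; print('feed yaw',np.degrees(np.arctan2(v[1],v[0])),'end mid',(a+b)/2)
p=[P('pl',x,.022) for x in [(330,269),(389,283),(380,328),(319,313)]]
v=p[1]-p[0]+p[2]-p[3];print('plate',np.mean(p,0),np.degrees(np.arctan2(v[1],v[0])))
n=[P('n',x,.016) for x in [(383,130),(377,153),(336,121),(330,147)]]
v=n[0]-n[2]+n[1]-n[3];print('stick',(n[0]+n[1])/2,np.degrees(np.arctan2(v[1],v[0])))
q=[P('pk',x,.057) for x in [(238,83),(229,125),(337,101),(328,152)]]
v=q[2]-q[0]+q[3]-q[1];print('pocket',(q[2]+q[3])/2,np.degrees(np.arctan2(v[1],v[0])))
i=c['img'][250:315,285:330]; cv2.imwrite('pics/crop.png',cv2.resize(i,None,fx=8,fy=8))
E
```

```text
[0.2524356  0.5717359  0.40459651] [[-0.915, 0.404, -0.0], [0.404, 0.915, -0.0], [-0.0, -0.0, -1.0]] 1.5 0.1804
[[-0.0, -0.962, -0.272, 0.08], [1.0, -0.0, -0.0, -0.0], [0.0, -0.272, 0.962, 0.021], [0.0, 0.0, 0.0, 1.0]] 410.7716149150047
tabL [0.5396 0.3381]
tabR [0.4172 0.3541]
tabfarR [ 0.3273 -0.3183]
feed yaw -97.61301707733952 end mid [0.47840673 0.34611089]
pl [0.4871 0.1457]
pl [0.4732 0.0681]
pl [0.4139 0.0763]
pl [0.4288 0.156 ]
plate [0.45074488 0.11152869] -100.38943929792673
n [0.6813 0.0879]
n [0.6488 0.094 ]
n [0.6902 0.1517]
n [0.6535 0.1573]
stick [0.66504035 0.09093826] -96.1306617062294
pk [0.7224 0.2819]
pk [0.664  0.2886]
pk [0.7049 0.1498]
pk [0.6348 0.1568]
pocket [0.66984868 0.15329093] -100.02421675457036
```

View pics/crop.png

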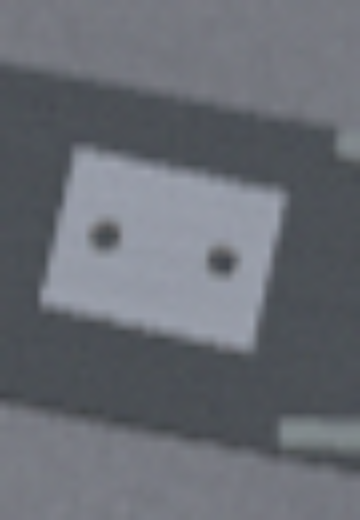

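The crop shows the grey aluminium plate with its two holes at (105,235) and (222,262), on the feed table just before the funnel rails. That is the right one. Next I plan the approach above the nose.

```bash
cat >> h.py <<'E'
def plan(tgt,yaw_y=None,step=.047,g=.094,n=None,cmd=None):
    "rows to world TCP target, tool y at world angle yaw_y (deg), tool straight down; splits evenly"
    o=ctrl.observe(); p=np.array(o['position']); M=R.from_quat(o['tool_rot'])
    dv=np.array(tgt)-p; y=M.as_matrix()[:,1]; a=0 if yaw_y is None else (yaw_y-np.degrees(np.arctan2(y[1],y[0]))+90)%180-90
    # tilt-free goal
    n=n or max(int(np.ceil(np.linalg.norm(dv)/step)),int(np.ceil(abs(a)/8.3)),1)
    out=[]
    for k in range(n):
        l=M.inv().apply(dv/n); out.append([g]+[round(float(v),4) for v in l]+[0,0,round(-np.radians(a)/n,4)]); M=M*R.from_rotvec([0,0,-np.radians(a)/n])
    print('turn',round(a,1)); [print(r) for r in out]
E
python3 -c "
from h import *
plan([.669,.115,.36],-7.5)"
```

```text
turn -73.7
[0.094, -0.0404, -0.0178, 0.0032, 0, 0, np.float64(0.0919)]
[0.094, -0.0419, -0.014, 0.0032, 0, 0, np.float64(0.0919)]
[0.094, -0.043, -0.0101, 0.0032, 0, 0, np.float64(0.0919)]
[0.094, -0.0437, -0.0062, 0.0032, 0, 0, np.float64(0.0919)]
[0.094, -0.0441, -0.0021, 0.0032, 0, 0, np.float64(0.0919)]
[0.094, -0.0441, 0.0019, 0.0032, 0, 0, np.float64(0.0919)]
[0.094, -0.0438, 0.006, 0.0032, 0, 0, np.float64(0.0919)]
[0.094, -0.043, 0.01, 0.0032, 0, 0, np.float64(0.0919)]
[0.094, -0.0419, 0.0139, 0.0032, 0, 0, np.float64(0.0919)]
[0.094, -0.0405, 0.0176, 0.0032, 0, 0, np.float64(0.0919)]
[0.094, -0.0387, 0.0213, 0.0032, 0, 0, np.float64(0.0919)]
[0.094, -0.0366, 0.0247, 0.0032, 0, 0, np.float64(0.0919)]
[0.094, -0.0341, 0.028, 0.0032, 0, 0, np.float64(0.0919)]
[0.094, -0.0314, 0.031, 0.0032, 0, 0, np.float64(0.0919)]
```

Call:
play_rows --rows '[[[0.094, -0.04, -0.018, 0.003, 0, 0, 0.092], [0.094, -0.042, -0.014, 0.003, 0, 0, 0.092], [0.094, -0.043, -0.01, 0.003, 0, 0, 0.092], [0.094, -0.044, -0.006, 0.003, 0, 0, 0.092], [0.094, -0.044, -0.002, 0.003, 0, 0, 0.092]]]'

```text
clock: 2.1
position: [0.4023, 0.4072, 0.3897]
tool_rot: [0.426, 0.905, 0.0, 0.0]
force: [0.3, 0.0, -0.5]
finger_gap: 0.094
grasp_force: 0.0
```

Call:
play_rows --rows '[[[0.094, -0.044, 0.002, 0.003, 0, 0, 0.092], [0.094, -0.044, 0.006, 0.003, 0, 0, 0.092], [0.094, -0.043, 0.01, 0.003, 0, 0, 0.092], [0.094, -0.042, 0.014, 0.003, 0, 0, 0.092], [0.094, -0.04, 0.018, 0.003, 0, 0, 0.092]]]'

```text
clock: 2.6
position: [0.5514, 0.2446, 0.3748]
tool_rot: [0.621, 0.784, 0.0, 0.0]
force: [0.6, 0.6, 0.0]
finger_gap: 0.0941
grasp_force: 0.0
```

Call:
play_rows --rows '[[[0.094, -0.039, 0.021, 0.003, 0, 0, 0.092], [0.094, -0.037, 0.025, 0.003, 0, 0, 0.092], [0.094, -0.034, 0.028, 0.003, 0, 0, 0.092], [0.094, -0.031, 0.031, 0.003, 0, 0, 0.092], [0.094, 0, 0, 0, 0, 0, 0]]]'

```text
clock: 3.1
position: [0.6717, 0.1095, 0.362]
tool_rot: [0.756, 0.655, -0.001, 0.001]
force: [-0.3, -0.1, -1.5]
finger_gap: 0.094
grasp_force: 0.0
```

```bash
python3 - <<'E'
from h import *
o=ctrl.observe(); print(o['position'],R.from_quat(o['tool_rot']).as_matrix().round(3).tolist(),o['joints'],o['clock'])
c=cam('wrist'); cv2.imwrite('pics/w1.png',c['img'])
for l,z in dict(stick_nose=.008,pocket_mouth=0,plate_center=.017,funnel=.012,guard_mouth=.012).items():
    for d in ctrl.tip_of(l,'wrist')[:2]: print(l,round(d['conf'],2),np.round(d['position']),np.round(at_z(c,d['position'],z)[:2],4))
E
```

```text
[0.67169988 0.10951622 0.36199432] [[0.142, 0.99, 0.001], [0.99, -0.142, -0.003], [-0.003, 0.001, -1.0]] [-0.49381173  0.58654809  0.42225041  1.51290491 -0.2539288   1.09698589
 -0.16080855] 3.1
stick_nose 0.91 [324. 247.] [0.6664 0.092 ]
stick_nose 0.54 [ 82. 314.] [0.4367 0.0598]
plate_center 0.68 [303. 462.] [ 0.614  -0.1241]
plate_center 0.64 [ 74. 261.] [0.452  0.1129]
```

View pics/w1.png

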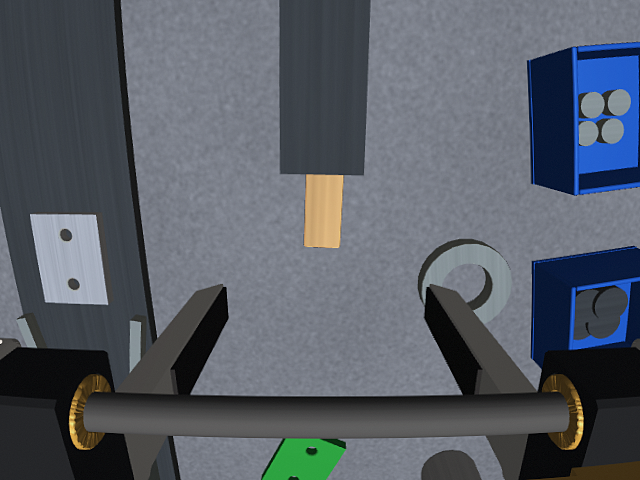

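Wrist view: the nose's end edge runs (304,247) to (339,248), and the bar leaves the pocket at (306,175) to (343,175). The plate corners are (30,214), (96,214), (108,304) and (45,303). The funnel rail ends are near (20,318) and (135,320).

```bash
python3 - <<'E'
from h import *
c=cam('wrist')
def ang(v): return round(np.degrees(np.arctan2(v[1],v[0])),1)
n=[at_z(c,p,.016)[:2] for p in [(339,248),(304,247),(343,176),(306,175)]]
print('nose',(n[0]+n[1])/2,'w',np.linalg.norm(n[0]-n[1]),ang(n[0]-n[2]),ang(n[1]-n[3]),'edge normal',ang(n[0]-n[1])-90)
q=[at_z(c,p,.057)[:2] for p in [(364,175),(280,174),(371,0),(280,0)]]
print('pocket',(q[0]+q[1])/2,ang(q[0]-q[2]),ang(q[1]-q[3]))
p=[at_z(c,x,.022)[:2] for x in [(96,214),(108,304),(45,303),(30,214)]]
print('plate',np.mean(p,0),ang(p[1]-p[0]),ang(p[2]-p[3]))
t=[at_z(c,x,.012)[:2] for x in [(120,10),(150,290)]]; print('table left edge',t,ang(t[1]-t[0]))
m=(n[0]+n[1])/2; u=np.array([np.cos(np.radians(-98)),np.sin(np.radians(-98))])
plan(np.r_[m-u*.028,.26],-8,g=.06)
E
```

```text
nose [0.66223809 0.10196967] w 0.028965797095689066 -100.1 -99.8 edge normal -99.2
pocket [0.67155275 0.16566456] -98.8 -98.7
plate [0.44714552 0.12064357] -98.7 -99.0
table left edge [array([0.53495051, 0.30714117]), array([0.50718293, 0.08194992])] -97.0
turn -0.5
[0.06, 0.0043, -0.0015, 0.0343, 0, 0, np.float64(0.0028)]
[0.06, 0.0043, -0.0015, 0.0343, 0, 0, np.float64(0.0028)]
[0.06, 0.0043, -0.0015, 0.0343, 0, 0, np.float64(0.0028)]
```

The arm was still settling between the picture and that second pose reading. I'll re-measure with a fresh picture by colour, paired with its own pose.

```bash
cat >> h.py <<'E'
def ang(v): return round(float(np.degrees(np.arctan2(v[1],v[0]))),1)
def wood(c,z,win=None):
    "largest wooden blob's outline, on plane z: world corner points"
    h=cv2.cvtColor(c['img'],cv2.COLOR_BGR2HSV); m=cv2.inRange(h,(8,60,110),(25,200,255))
    if win: k=np.zeros_like(m); k[win[1]:win[3],win[0]:win[2]]=255; m&=k
    ct=max(cv2.findContours(m,cv2.RETR_EXTERNAL,cv2.CHAIN_APPROX_NONE)[0],key=cv2.contourArea)[:,0]
    W=np.array([at_z(c,p,z)[:2] for p in ct]); return ct,W
E
python3 - <<'E'
from h import *
o=ctrl.observe(); print(o['position'],np.abs(o['dq']).max())
c=cam('wrist'); ct,W=wood(c,.016)
r=cv2.minAreaRect((W*1000).astype(np.float32)); print(r, W[W[:,1].argmin()])
b=cv2.boxPoints(r)/1000; print(b)
g=cv2.cvtColor(c['img'],cv2.COLOR_BGR2HSV); m=cv2.inRange(g,(0,0,170),(180,60,255)); m[:,200:]=0
k=max(cv2.findContours(m,cv2.RETR_EXTERNAL,cv2.CHAIN_APPROX_NONE)[0],key=cv2.contourArea)[:,0]
W=np.array([at_z(c,p,.022)[:2]*1000 for p in k],np.float32); print('plate',cv2.minAreaRect(W))
E
```

```text
[0.66894031 0.116281   0.36296066] 0.0036135227841352577
((670.4952392578125, 123.46141052246094), (59.1439323425293, 29.83287239074707), 79.36304473876953) [0.67826804 0.09223263]
[[0.65037656 0.09715095]
 [0.6796968  0.09164424]
 [0.69061387 0.14977187]
 [0.6612937  0.15527858]]
plate ((450.67474365234375, 115.54500579833984), (79.51232147216797, 59.58790588378906), 80.77335357666016)
```

```bash
python3 -c "
from h import *
plan([.670,.122,.204],-10,g=.06,step=.04)"
```

```text
turn -2.5
[0.06, 0.0015, 0.0, 0.0397, 0, 0, np.float64(0.0108)]
[0.06, 0.0015, 0.0, 0.0397, 0, 0, np.float64(0.0108)]
[0.06, 0.0015, 0.0, 0.0397, 0, 0, np.float64(0.0108)]
[0.06, 0.0015, 0.0, 0.0397, 0, 0, np.float64(0.0108)]
```

Call:
play_rows --rows '[[[0.06, 0.0015, 0, 0.04, 0, 0, 0.011], [0.06, 0.0015, 0, 0.04, 0, 0, 0.011], [0.06, 0.0015, 0, 0.039, 0, 0, 0.011], [0.06, 0.0015, 0, 0.039, 0, 0, 0.011], [0.06, 0, 0, 0, 0, 0, 0]]]'

```text
clock: 4.0
position: [0.6699, 0.1218, 0.2019]
tool_rot: [0.767, 0.642, -0.001, -0.0]
force: [-1.6, 0.3, 1.3]
finger_gap: 0.061
grasp_force: 0.0
```

Call:
play_rows --rows '[[[0.06, 0, 0, 0, 0, 0, 0], [0.028, 0, 0, 0, 0, 0, 0], [0.02, 0, 0, 0, 0, 0, 0], [0.02, 0, 0, 0, 0, 0, 0], [0.02, 0, 0, 0, 0, 0, 0]]]' --grip_force 20

```text
clock: 4.5
position: [0.6702, 0.1212, 0.205]
tool_rot: [0.767, 0.642, 0.0, 0.0]
force: [0.1, -0.2, 0.7]
finger_gap: 0.0314
grasp_force: 0.2
```

```bash
python3 - <<'E'
from h import *
o=ctrl.observe(); print(o['position'],o['force'],o['moment'],o['finger_gap'],o['grasp_force'],R.from_quat(o['tool_rot']).as_matrix().round(3).tolist())
c=cam('wrist'); ct,W=wood(c,.016); print(cv2.minAreaRect((W*1000).astype(np.float32)))
u=np.array([-.17,-.985])
plan(np.r_[o['position'][:2]+u*.15,.204],None,g=.02,step=.031)
E
```

```text
[0.67024854 0.12116547 0.20495623] [ 0.07976074 -0.15331385  0.666062  ] [-0.04913348 -0.04119679  0.01628696] 0.03144531159111641 0.1624320913106203 [[0.176, 0.984, 0.0], [0.984, -0.176, 0.0], [0.0, 0.0, -1.0]]
((669.3875732421875, 119.68518829345703), (50.09170913696289, 29.470294952392578), 79.34346771240234)
turn 0
[0.02, -0.03, 0.0002, 0.0002, 0, 0, np.float64(-0.0)]
[0.02, -0.03, 0.0002, 0.0002, 0, 0, np.float64(-0.0)]
[0.02, -0.03, 0.0002, 0.0002, 0, 0, np.float64(-0.0)]
[0.02, -0.03, 0.0002, 0.0002, 0, 0, np.float64(-0.0)]
[0.02, -0.03, 0.0002, 0.0002, 0, 0, np.float64(-0.0)]
```

Call:
play_rows --rows '[[[0.02, 0, 0, 0, 0, 0, 0], [0.02, 0, 0, 0, 0, 0, 0], [0.02, -0.01, 0, 0, 0, 0, 0], [0.02, -0.02, 0, 0, 0, 0, 0], [0.02, -0.025, 0, 0, 0, 0, 0]]]' --grip_force 40

```text
clock: 5.05
position: [0.6605, 0.0671, 0.2049]
tool_rot: [0.766, 0.642, 0.001, -0.0]
force: [1.8, 2.3, 4.0]
finger_gap: 0.0294
grasp_force: 40.0
```

Call:
play_rows --rows '[[[0.02, -0.025, 0, 0, 0, 0, 0], [0.02, -0.025, 0, 0, 0, 0, 0], [0.02, -0.025, 0, 0, 0, 0, 0], [0.02, -0.015, 0, 0, 0, 0, 0], [0.02, 0, 0, 0, 0, 0, 0]]]'

```text
clock: 5.55
position: [0.6443, -0.0247, 0.2049]
tool_rot: [0.768, 0.641, -0.001, 0.001]
force: [-1.1, -3.8, 5.5]
finger_gap: 0.0297
grasp_force: 40.0
```

```bash
python3 - <<'E'
from h import *
o=ctrl.observe(); print(o['position'],o['force'],o['moment'],o['finger_gap'],o['grasp_force'])
c=cam('wrist'); cv2.imwrite('pics/w2.png',c['img']); ct,W=wood(c,.016); print(cv2.minAreaRect((W*1000).astype(np.float32)))
for d in ctrl.tip_of('stick_handle','wrist'): print(d,at_z(c,d['position'],.031))
E
```

```text
[ 0.64428477 -0.02466137  0.20489249] [-1.11163837 -3.75581403  5.5117849 ] [-1.05407734  0.21885829 -0.02541732] 0.029694222724465733 39.95688199996948
((652.5839233398438, 24.748672485351562), (154.08572387695312, 29.538009643554688), 79.02499389648438)
```

View pics/w2.png

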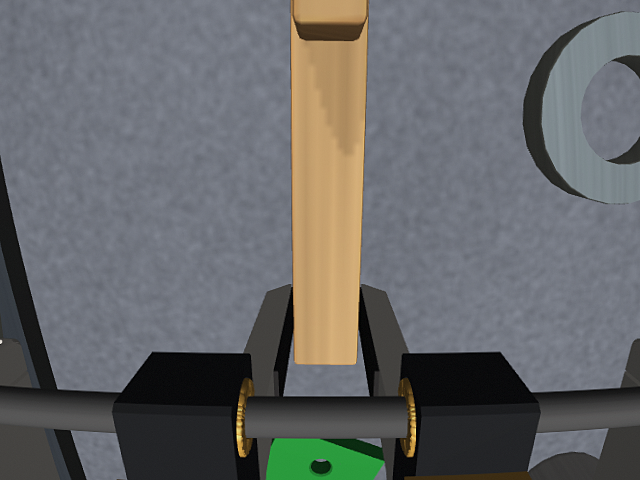

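The stick is fully drawn. Its nose edge is at (295,364)–(357,364), the handle is at the top (330,20), and it is clear of the pocket. Next: lift it and look again.

Call:
play_rows --rows '[[[0.02, 0, 0, -0.03, 0, 0, 0], [0.02, 0, 0, -0.045, 0, 0, 0], [0.02, 0, -0.02, -0.01, 0, 0, -0.012], [0.02, 0, -0.04, 0, 0, 0, -0.012], [0.02, 0.02, -0.04, 0, 0, 0, -0.011]]]'

```text
clock: 6.15
position: [0.5477, 0.0137, 0.2897]
tool_rot: [0.756, 0.655, -0.0, 0.0]
force: [0.4, 0.5, -1.1]
finger_gap: 0.0294
grasp_force: 40.0
```

Call:
play_rows --rows '[[[0.02, 0.025, -0.035, 0, 0, 0, 0], [0.02, 0.025, -0.03, 0, 0, 0, 0], [0.02, 0.02, 0, 0, 0, 0, 0], [0.02, 0, 0, 0, 0, 0, 0], [0.02, 0, 0, 0, 0, 0, 0]]]'

```text
clock: 6.65
position: [0.4946, 0.0936, 0.2895]
tool_rot: [0.755, 0.656, -0.0, 0.0]
force: [0.4, 0.1, -1.2]
finger_gap: 0.0295
grasp_force: 40.0
```

```bash
python3 - <<'E'
from h import *
o=ctrl.observe(); p=np.array(o['position']); print(p,o['force'],o['moment'],o['finger_gap'],np.abs(o['dq']).max(),R.from_quat(o['tool_rot']).as_matrix().round(3).tolist())
c=cam('wrist'); cv2.imwrite('pics/w3.png',c['img']); ct,W=wood(c,p[2]-.205+.016); r=cv2.minAreaRect((W*1000).astype(np.float32)); print(r)
m=ct[:,1].max(); e=ct[ct[:,1]>m-5]; px=(e[:,0].mean(),m); print(px,'nose',at_z(c,px,p[2]-.205+.016), 'x-range',e[:,0].min(),e[:,0].max())
for l,z in dict(plate_center=.017,funnel=.012,guard_mouth=.012).items():
    for d in ctrl.tip_of(l,'wrist')[:2]: print(l,round(d['conf'],2),np.round(d['position']),np.round(at_z(c,d['position'],z)[:2],4))
E
```

```text
[0.49462493 0.09357737 0.2895473 ] [ 0.3940906   0.08790508 -1.15664261] [-0.16532219  0.08375796 -0.05069136] 0.029527699238763347 0.028307081558706888 [[0.14, 0.99, -0.0], [0.99, -0.14, -0.0], [-0.0, -0.0, -1.0]]
((500.8826904296875, 143.556396484375), (154.24935913085938, 29.516904830932617), 81.36449432373047)
(np.float64(325.44117647058823), np.int32(364)) nose [0.4895135  0.06744116 0.1005473 ] x-range 294 356
plate_center 0.93 [254. 232.] [0.4504 0.116 ]
funnel 0.72 [255. 310.] [0.4402 0.061 ]
guard_mouth 0.86 [262. 440.] [ 0.4234 -0.048 ]
guard_mouth 0.33 [328. 359.] [0.4842 0.0165]
```

View pics/w3.png

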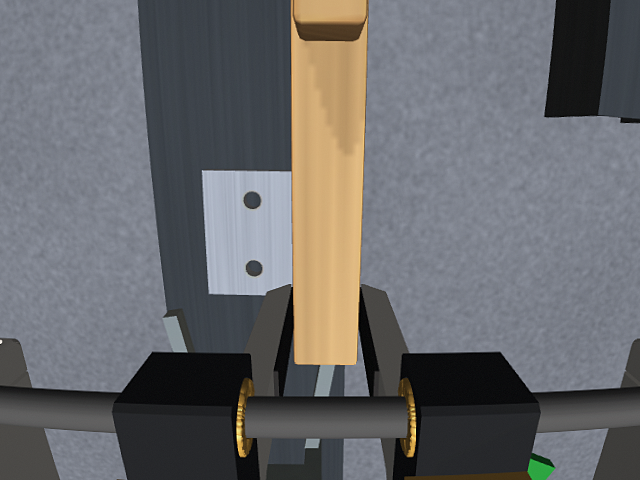

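View: stick held level at right, plate at (250,232), funnel rail ends at (175,320) and (325,370). Next I move behind the plate and lower.

Call:
play_rows --rows '[[[0.02, 0.03, -0.016, 0, 0, 0, 0], [0.02, 0.03, -0.016, 0, 0, 0, 0], [0.02, 0.027, -0.0145, 0.01, 0, 0, 0], [0.02, 0, 0, 0.02, 0, 0, 0], [0.02, 0, 0, 0.02, 0, 0, 0]]]'

```text
clock: 7.35
position: [0.4609, 0.186, 0.2392]
tool_rot: [0.755, 0.656, 0.0, 0.0]
force: [0.1, -0.2, -0.6]
finger_gap: 0.0295
grasp_force: 40.0
```

Call:
play_rows --rows '[[[0.02, 0, 0, 0.01, 0, 0, 0], [0.02, 0, 0, 0, 0, 0, 0], [0.02, 0, 0, 0, 0, 0, 0]]]'

```text
clock: 7.65
position: [0.4613, 0.1851, 0.2301]
tool_rot: [0.756, 0.655, 0.0, 0.0]
force: [0.3, 0.2, -0.5]
finger_gap: 0.0294
grasp_force: 40.0
```

```bash
python3 - <<'E'
from h import *
o=ctrl.observe(); p=np.array(o['position']); print(p,o['force'],o['finger_gap'],R.from_quat(o['tool_rot']).as_matrix().round(3).tolist())
c=cam('wrist'); cv2.imwrite('pics/w4.png',c['img']); ct,W=wood(c,p[2]-.205+.016); r=cv2.minAreaRect((W*1000).astype(np.float32)); print(r)
e=ct[ct[:,1]>ct[:,1].max()-5]; print(ct[:,1].max(),'nose',at_z(c,(e[:,0].mean(),ct[:,1].max()),p[2]-.205+.016))
plan([.4606,.186,.220],-8,g=.02)
c=cam('top'); print([ (np.round(d['conf'],2),at_z(c,d['position'],.017)[:2].round(4)) for d in ctrl.tip_of('plate_center','top')[:5]])
E
```

```text
[0.46130937 0.18513391 0.23009713] [ 0.27362886  0.23923773 -0.53048787] 0.029359460881228677 [[0.142, 0.99, 0.0], [0.99, -0.142, -0.0], [-0.0, 0.0, -1.0]]
((467.82293701171875, 235.124267578125), (154.27902221679688, 29.618045806884766), 81.13886260986328)
364 nose [0.45619761 0.15903911 0.04109713]
turn 0.2
[0.02, 0.0006, -0.0009, 0.0104, 0, 0, np.float64(-0.0031)]
[(np.float64(0.83), array([0.2682, 0.4893])), (np.float64(0.8), array([ 0.6094, -0.1458])), (np.float64(0.75), array([0.6233, 0.3847])), (np.float64(0.59), array([0.4458, 0.1062])), (np.float64(0.55), array([0.3875, 0.4216]))]
```

Call:
play_rows --rows '[[[0.02, 0.001, 0, 0.008, 0, 0, 0], [0.02, 0, 0, 0.004, 0, 0, 0], [0.02, 0, 0, 0, 0, 0, 0], [0.06, 0, 0, 0, 0, 0, 0], [0.06, 0, 0, 0, 0, 0, 0]]]'

```text
clock: 8.3
position: [0.4611, 0.1864, 0.2176]
tool_rot: [0.756, 0.655, -0.0, 0.0]
force: [0.4, 0.0, -0.2]
finger_gap: 0.0421
grasp_force: 0.0
```

Call:
play_rows --rows '[[[0.06, 0, 0, 0, 0, 0, 0], [0.06, 0, 0, 0, 0, 0, 0], [0.06, 0, 0, -0.02, 0, 0, 0], [0.06, 0, 0, -0.04, 0, 0, 0], [0.06, 0, 0, -0.04, 0, 0, 0]]]'

```text
clock: 8.8
position: [0.4608, 0.1862, 0.3186]
tool_rot: [0.756, 0.655, -0.001, 0.0]
force: [-0.1, 0.6, 0.3]
finger_gap: 0.0602
grasp_force: 0.0
```

Call:
play_rows --rows '[[[0.06, 0.03, 0, -0.04, 0, 0, 0], [0.06, 0.045, 0, -0.03, 0, 0, 0], [0.06, 0.04, 0, 0, 0, 0, 0], [0.06, 0, 0, 0, 0, 0, 0], [0.06, 0, 0, 0, 0, 0, 0]]]'

```text
clock: 9.3
position: [0.4767, 0.2973, 0.385]
tool_rot: [0.755, 0.656, -0.0, 0.0]
force: [0.1, -1.0, 0.4]
finger_gap: 0.0599
grasp_force: 0.0
```

```bash
python3 - <<'E'
from h import *
o=ctrl.observe(); p=np.array(o['position']); print(p,o['force'],o['finger_gap'],o['joints'])
c=cam('wrist'); cv2.imwrite('pics/w5.png',c['img']); ct,W=wood(c,.028); r=cv2.minAreaRect((W*1000).astype(np.float32)); print(r)
for l,z in dict(stick_handle=.043,stick_nose=.02,stick_center=.02,plate_center=.017,funnel=.012,guard_mouth=.012).items():
    for d in ctrl.tip_of(l,'wrist')[:2]: print(l,round(d['conf'],2),np.round(d['position']),np.round(at_z(c,d['position'],z)[:2],4))
E
```

```text
[0.47665933 0.29734952 0.38503576] [ 0.13571142 -0.98134517  0.39841539] 0.05990489394510797 [-0.91403668  0.33978716  0.37249995  1.80492564 -0.1420683   1.02373465
 -0.62758586]
((470.3553466796875, 253.54922485351562), (189.05465698242188, 29.9072265625), 81.29308319091797)
stick_handle 0.64 [329. 199.] [0.4815 0.3226]
stick_nose 0.82 [326. 366.] [0.4566 0.1598]
stick_center 0.63 [325. 273.] [0.4686 0.2539]
plate_center 0.98 [326. 404.] [0.4495 0.114 ]
plate_center 0.94 [201.  93.] [0.3907 0.4196]
funnel 0.89 [322. 447.] [0.4365 0.0556]
```

View pics/w5.png

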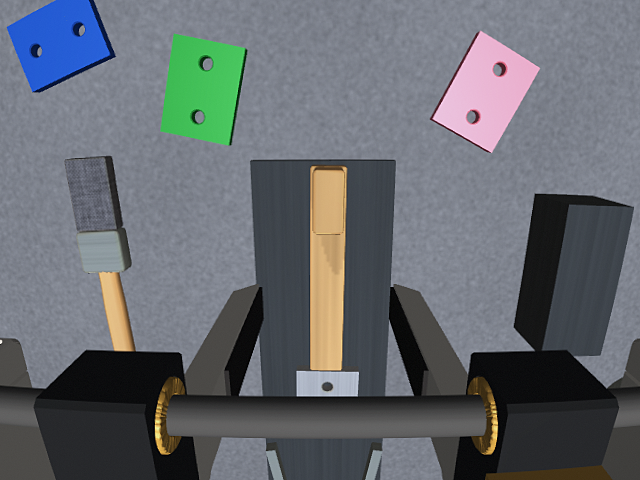

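The stick lies flat on the table, with its nose at (327,370) just behind the plate and its handle at (330,200). Next I grasp the handle.

```bash
python3 -c "
from h import *
plan([.4808,.3225,.2315],-8.6,g=.06,step=.04)"
```

```text
turn -0.4
[0.06, 0.0066, 0.0, 0.0385, 0, 0, np.float64(0.0018)]
[0.06, 0.0066, 0.0, 0.0385, 0, 0, np.float64(0.0018)]
[0.06, 0.0066, -0.0, 0.0385, 0, 0, np.float64(0.0018)]
[0.06, 0.0066, -0.0, 0.0385, 0, 0, np.float64(0.0018)]
```

Call:
play_rows --rows '[[[0.06, 0.0065, 0, 0.0385, 0, 0, 0.002], [0.06, 0.0065, 0, 0.0385, 0, 0, 0.002], [0.06, 0.0065, 0, 0.0385, 0, 0, 0.002], [0.06, 0.0065, 0, 0.0385, 0, 0, 0.002], [0.06, 0, 0, 0, 0, 0, 0]]]'

```text
clock: 10.15
position: [0.4793, 0.3223, 0.2273]
tool_rot: [0.758, 0.652, -0.003, -0.0]
force: [-0.6, -0.1, 0.2]
finger_gap: 0.0604
grasp_force: 0.0
```

Call:
play_rows --rows '[[[0.04, 0, 0, 0, 0, 0, 0], [0.025, 0, 0, 0, 0, 0, 0], [0.015, 0, 0, 0, 0, 0, 0], [0.015, 0, 0, 0, 0, 0, 0], [0.015, 0, 0, 0, 0, 0, 0]]]' --grip_force 20

```text
clock: 10.65
position: [0.4808, 0.3227, 0.2323]
tool_rot: [0.758, 0.652, 0.001, 0.0]
force: [0.8, -0.2, 11.2]
finger_gap: 0.0236
grasp_force: 19.9
```

Call:
play_rows --rows '[[[0.015, 0, 0, 0, 0, 0, 0], [0.015, 0, 0, 0, 0, 0, 0], [0.015, 0, 0, 0, 0, 0, 0]]]' --grip_force 40

```text
clock: 10.95
position: [0.4809, 0.3228, 0.2322]
tool_rot: [0.758, 0.652, 0.0, -0.0]
force: [-2.1, -1.7, 9.3]
finger_gap: 0.0237
grasp_force: 40.0
```

```bash
python3 - <<'E'
from h import *
o=ctrl.observe(); p=np.array(o['position']); print(p,o['force'],o['moment'],o['finger_gap'],ang(R.from_quat(o['tool_rot']).as_matrix()[:,1]))
for n in ['scene','top']:
    c=cam(n)
    for l,z in dict(stick_nose=.02,plate_center=.017,funnel=.012,guard_mouth=.012,back_stop=.012).items():
        for d in ctrl.tip_of(l,n)[:4]: print(n,l,round(d['conf'],2),np.round(d['position']),np.round(at_z(c,d['position'],z)[:2],4))
E
```

```text
[0.4808509  0.32280253 0.23223166] [-2.10863511 -1.74486186  9.29167936] [-0.34767145  0.52999432  0.1032723 ] 0.02372212148225252 -8.6
scene stick_nose 0.96 [324. 228.] [0.4473 0.159 ]
scene plate_center 0.94 [433. 230.] [0.6374 0.3666]
scene plate_center 0.71 [372. 188.] [0.3962 0.4061]
scene plate_center 0.7 [315. 239.] [0.4625 0.1155]
scene plate_center 0.68 [273. 329.] [ 0.6223 -0.1471]
scene funnel 0.76 [291. 246.] [0.4397 0.0571]
scene guard_mouth 0.56 [255. 260.] [ 0.4252 -0.0418]
scene guard_mouth 0.34 [193. 288.] [ 0.4086 -0.1977]
scene back_stop 0.9 [193. 283.] [ 0.3942 -0.1897]
top stick_nose 0.67 [291. 277.] [0.4607 0.1545]
top plate_center 0.75 [307. 279.] [0.4558 0.1086]
top plate_center 0.7 [174. 333.] [0.2758 0.4831]
top plate_center 0.64 [392. 233.] [ 0.6109 -0.14  ]
top plate_center 0.62 [202. 296.] [0.3877 0.4127]
top funnel 0.78 [325. 289.] [0.4313 0.0538]
top guard_mouth 0.86 [359. 293.] [ 0.4248 -0.0478]
top guard_mouth 0.57 [324. 289.] [0.4313 0.0541]
top back_stop 0.75 [409. 303.] [ 0.4044 -0.1975]
```

Call:
play_rows --rows '[[[0.015, 0, 0, -0.001, 0, 0, -0.012], [0.015, -0.01, -0.001, 0, 0, 0, 0], [0.015, -0.015, -0.001, 0, 0, 0, 0], [0.015, -0.02, -0.001, 0, 0, 0, 0], [0.015, -0.02, -0.001, 0, 0, 0, 0]]]'

```text
clock: 12.05
position: [0.4673, 0.257, 0.2324]
tool_rot: [0.754, 0.656, -0.0, 0.0]
force: [1.1, 1.0, -0.1]
finger_gap: 0.0234
grasp_force: 40.0
```

Call:
play_rows --rows '[[[0.015, -0.02, 0, 0, 0, 0, 0], [0.015, -0.02, 0, 0, 0, 0, 0], [0.015, -0.015, 0, 0, 0, 0, 0], [0.015, -0.01, 0, 0, 0, 0, 0], [0.015, 0, 0, 0, 0, 0, 0]]]'

```text
clock: 12.55
position: [0.4587, 0.1931, 0.2325]
tool_rot: [0.755, 0.656, -0.0, 0.0]
force: [0.3, -0.2, -1.0]
finger_gap: 0.0236
grasp_force: 40.0
```

```bash
python3 - <<'E'
from h import *
o=ctrl.observe(); p=np.array(o['position']); print(p,o['force'],o['moment'],o['finger_gap'],ang(R.from_quat(o['tool_rot']).as_matrix()[:,1]))
ims=[]
for n,b in [('scene',(150,180,390,330)),('top',(250,230,440,350))]:
    c=cam(n); i=c['img'][b[1]:b[3],b[0]:b[2]]; ims.append(cv2.resize(i,(480,300),interpolation=cv2.INTER_CUBIC))
    for d in ctrl.tip_of('plate_center',n)[:4]: print(n,round(d['conf'],2),np.round(d['position']),np.round(at_z(c,d['position'],.017)[:2],4))
cv2.imwrite('pics/m1.png',np.vstack(ims))
E
```

```text
[0.45867354 0.19308677 0.23245005] [ 0.33580872 -0.23068671 -1.03926695] [-0.01985182  0.04768086  0.02366678] 0.02358411232960497 -8.0
scene 0.92 [267. 256.] [ 0.4351 -0.0152]
scene 0.81 [274. 326.] [ 0.6186 -0.1411]
scene 0.73 [434. 230.] [0.6389 0.3689]
top 0.97 [392. 235.] [ 0.6063 -0.1405]
top 0.93 [220. 219.] [0.6262 0.3835]
top 0.82 [352. 288.] [ 0.4364 -0.0266]
top 0.62 [172. 334.] [0.2734 0.489 ]
```

View pics/m1.png

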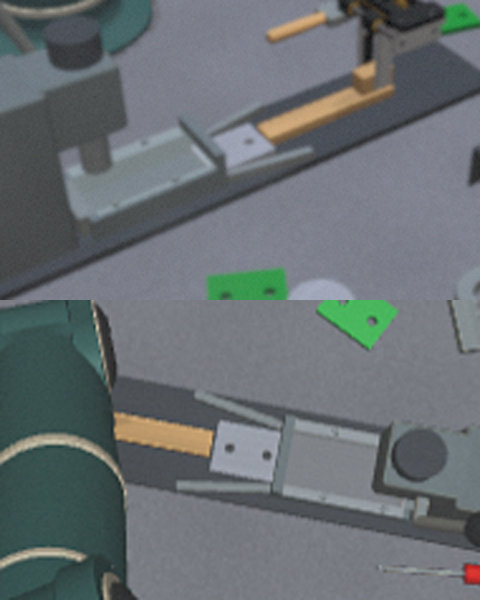

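The plate is square at the guard mouth with the stick nose right behind it (lower view: plate (245,450), nose (212,440)). I keep pushing.

Call:
play_rows --rows '[[[0.015, -0.008, 0, 0, 0, 0, 0], [0.015, -0.01, 0, 0, 0, 0, 0], [0.015, -0.01, 0, 0, 0, 0, 0], [0.015, -0.01, 0, 0, 0, 0, 0], [0.015, -0.01, 0, 0, 0, 0, 0]]]'

```text
clock: 13.25
position: [0.452, 0.1458, 0.2324]
tool_rot: [0.754, 0.657, -0.0, 0.0]
force: [0.5, 1.4, -0.9]
finger_gap: 0.0239
grasp_force: 40.0
```

Call:
play_rows --rows '[[[0.015, -0.012, 0, 0, 0, 0, 0], [0.015, -0.012, 0, 0, 0, 0, 0], [0.015, -0.012, 0, 0, 0, 0, 0], [0.015, -0.012, 0, 0, 0, 0, 0], [0.015, -0.012, 0, 0, 0, 0, 0]]]'

```text
clock: 13.75
position: [0.4438, 0.0864, 0.2324]
tool_rot: [0.754, 0.657, -0.0, 0.0]
force: [-0.3, 0.8, -0.5]
finger_gap: 0.0241
grasp_force: 40.0
```

```bash
python3 - <<'E'
from h import *
o=ctrl.observe(); print(np.round(o['position'],4),np.round(o['force'],1),np.round(o['moment'],2),o['finger_gap'],ang(R.from_quat(o['tool_rot']).as_matrix()[:,1]))
for n in ['scene','top']:
    c=cam(n)
    for d in ctrl.tip_of('plate_center',n)[:4]: print(n,round(d['conf'],2),np.round(d['position']),np.round(at_z(c,d['position'],.017)[:2],4))
E
```

```text
[0.4438 0.0864 0.2324] [-0.3  0.8 -0.5] [0.31 0.03 0.01] 0.02410934726761938 -7.9
scene 0.86 [359. 168.] [0.2879 0.4672]
scene 0.73 [373. 192.] [0.4092 0.3929]
scene 0.59 [272. 328.] [ 0.6204 -0.1466]
scene 0.55 [434. 227.] [0.6313 0.3797]
top 0.87 [391. 231.] [ 0.6176 -0.1362]
top 0.74 [221. 222.] [0.6156 0.3809]
top 0.71 [202. 297.] [0.3847 0.4145]
```

Call:
play_rows --rows '[[[0.015, -0.008, 0, 0, 0, 0, 0], [0.015, -0.008, 0, 0, 0, 0, 0], [0.015, -0.007, 0, 0, 0, 0, 0], [0.015, -0.005, 0, 0, 0, 0, 0], [0.015, -0.003, 0, 0, 0, 0, 0]]]'

```text
clock: 14.45
position: [0.4396, 0.0562, 0.2324]
tool_rot: [0.754, 0.656, -0.0, 0.0]
force: [0.5, 1.1, -0.8]
finger_gap: 0.0236
grasp_force: 40.0
```

Call:
play_rows --rows '[[[0.015, -0.002, 0, 0, 0, 0, 0], [0.015, -0.002, 0, 0, 0, 0, 0]]]'

```text
clock: 14.65
position: [0.4391, 0.0528, 0.2324]
tool_rot: [0.754, 0.657, -0.0, -0.0]
force: [0.2, 1.2, -1.4]
finger_gap: 0.0241
grasp_force: 40.0
```

Call:
play_rows --rows '[[[0.015, -0.001, 0, 0, 0, 0, 0], [0.015, -0.001, 0, 0, 0, 0, 0]]]'

```text
clock: 14.85
position: [0.4389, 0.0509, 0.2324]
tool_rot: [0.754, 0.657, -0.0, 0.0]
force: [-0.6, 0.5, -1.5]
finger_gap: 0.0241
grasp_force: 40.0
```

Call:
play_rows --rows '[[[0.015, -0.001, 0, 0, 0, 0, 0], [0.015, -0.001, 0, 0, 0, 0, 0]]]'

```text
clock: 15.05
position: [0.4387, 0.0494, 0.2325]
tool_rot: [0.754, 0.657, 0.0, -0.0]
force: [1.9, 10.2, 1.7]
finger_gap: 0.0238
grasp_force: 40.0
```

Call:
play_rows --rows '[[[0.015, -0.001, 0, 0, 0, 0, 0], [0.015, -0.001, 0, 0, 0, 0, 0]]]'

```text
clock: 15.25
position: [0.4389, 0.0488, 0.2328]
tool_rot: [0.754, 0.657, 0.001, -0.0]
force: [1.9, 24.3, 4.1]
finger_gap: 0.0235
grasp_force: 40.0
```

Call:
play_rows --rows '[[[0.015, -0.001, 0, 0, 0, 0, 0], [0.015, 0, 0, 0, 0, 0, 0]]]'

```text
clock: 15.45
position: [0.4389, 0.0485, 0.233]
tool_rot: [0.753, 0.658, 0.002, -0.001]
force: [1.4, 24.8, 4.2]
finger_gap: 0.0236
grasp_force: 40.0
```

Firm contact (25 N) at the predicted depth. Next I draw the stick straight back.

Call:
play_rows --rows '[[[0.015, 0.003, 0, 0, 0, 0, 0], [0.015, 0.008, 0, 0, 0, 0, 0], [0.015, 0.015, 0, 0, 0, 0, 0], [0.015, 0.02, 0, 0, 0, 0, 0], [0.015, 0.02, 0, 0, 0, 0, 0]]]'

```text
clock: 15.95
position: [0.4473, 0.112, 0.2323]
tool_rot: [0.754, 0.656, -0.0, 0.0]
force: [0.1, -0.1, -0.5]
finger_gap: 0.0236
grasp_force: 40.0
```

Call:
play_rows --rows '[[[0.015, 0.025, 0, 0, 0, 0, 0], [0.015, 0.025, 0, 0, 0, 0, 0], [0.015, 0.025, 0, 0, 0, 0, 0], [0.015, 0.025, 0, 0, 0, 0, 0], [0.015, 0.025, 0, 0, 0, 0, 0]]]'

```text
clock: 16.45
position: [0.4644, 0.2362, 0.2323]
tool_rot: [0.754, 0.657, -0.0, 0.0]
force: [0.6, -1.1, 0.0]
finger_gap: 0.0238
grasp_force: 40.0
```

Call:
play_rows --rows '[[[0.015, 0.02, 0, 0, 0, 0, 0], [0.015, 0.01, 0, 0, 0, 0, 0], [0.015, 0, 0, 0, 0, 0, 0], [0.015, 0, 0, 0, 0, 0, 0]]]'

```text
clock: 16.85
position: [0.4685, 0.2641, 0.2323]
tool_rot: [0.754, 0.657, -0.0, 0.0]
force: [0.8, -0.6, -1.7]
finger_gap: 0.0238
grasp_force: 40.0
```

```bash
python3 - <<'E'
from h import *
o=ctrl.observe(); print(np.round(o['position'],4),np.round(o['force'],1))
ims=[]
for n,b in [('scene',(150,210,310,310)),('top',(340,265,436,325))]:
    c=cam(n); i=c['img'][b[1]:b[3],b[0]:b[2]]; ims.append(cv2.resize(i,(480,300),interpolation=cv2.INTER_CUBIC))
    P=[[.4245,-.047]]; u=np.array([-.139,-.99]);v=np.array([.99,-.139]); m=np.array([.4245,-.047])
    pts=[np.r_[m+u*a+v*s,.022] for a,s in [(.07,.03),(.15,.03),(.15,-.03),(.07,-.03)]]
    print(n,[(((q-np.array(b[:2]))*480/(b[2]-b[0])).round()).tolist() for q in proj(c,pts)])
    for d in ctrl.tip_of('plate_center',n)[:4]: print(round(d['conf'],2),np.round(d['position']))
cv2.imwrite('pics/m2.png',np.vstack(ims))
E
```

```text
[0.4685 0.2641 0.2323] [ 0.8 -0.6 -1.7]
scene [[245.0, 199.0], [143.0, 242.0], [110.0, 195.0], [209.0, 156.0]]
0.7 [270. 330.]
0.67 [434. 228.]
0.42 [372. 190.]
0.21 [302. 239.]
top [[220.0, 112.0], [353.0, 138.0], [337.0, 238.0], [202.0, 211.0]]
0.97 [176. 335.]
0.92 [222. 220.]
0.64 [391. 234.]
0.6 [198. 295.]
```

View pics/m2.png

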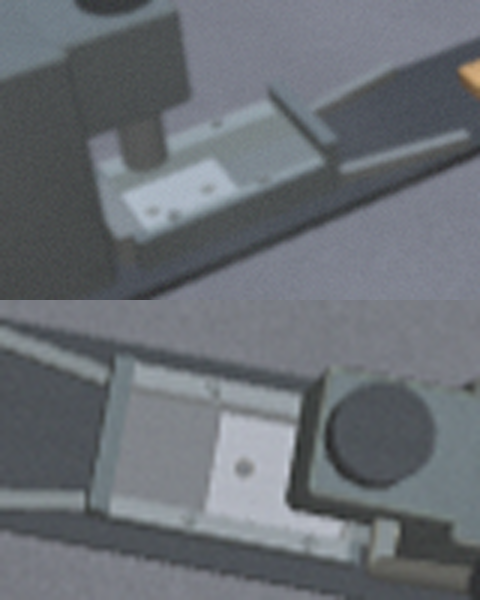

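The plate sits home: its rear edge at (220,415)–(205,515) in the lower view matches the predicted home position, and it is square. Next I set the stick down, release it and retreat.

Call:
play_rows --rows '[[[0.015, 0, 0, 0.001, 0, 0, 0], [0.015, 0, 0, 0, 0, 0, 0], [0.03, 0, 0, 0, 0, 0, 0], [0.06, 0, 0, 0, 0, 0, 0], [0.06, 0, 0, 0, 0, 0, 0]]]' --grip_force 10

```text
clock: 17.55
position: [0.4686, 0.2647, 0.2313]
tool_rot: [0.754, 0.657, -0.0, 0.0]
force: [-0.1, -0.6, -0.6]
finger_gap: 0.0427
grasp_force: 0.0
```

Call:
play_rows --rows '[[[0.06, 0, 0, 0, 0, 0, 0], [0.06, 0, 0, 0, 0, 0, 0], [0.06, 0, 0, -0.02, 0, 0, 0], [0.06, 0, 0, -0.04, 0, 0, 0], [0.06, 0, 0, -0.045, 0, 0, 0]]]'

```text
clock: 18.05
position: [0.4682, 0.2645, 0.3369]
tool_rot: [0.754, 0.657, -0.001, 0.0]
force: [0.3, 0.6, 1.2]
finger_gap: 0.06
grasp_force: 0.0
```

Call:
play_rows --rows '[[[0.06, 0, 0, -0.045, 0, 0, 0], [0.06, 0, 0, -0.02, 0, 0, 0], [0.06, 0, 0, 0, 0, 0, 0], [0.06, 0, 0, 0, 0, 0, 0], [0.06, 0, 0, 0, 0, 0, 0]]]'

```text
clock: 18.55
position: [0.4683, 0.2648, 0.4003]
tool_rot: [0.754, 0.657, -0.001, -0.0]
force: [0.2, -0.8, -0.5]
finger_gap: 0.0603
grasp_force: 0.0
```

```bash
python3 - <<'E'
from h import *
o=ctrl.observe(); print(np.round(o['position'],4),np.round(o['force'],1),o['clock'])
c=cam('wrist'); cv2.imwrite('pics/w6.png',c['img']); ct,W=wood(c,.028,(250,0,400,480)); print(cv2.minAreaRect((W*1000).astype(np.float32)))
E
```

```text
[0.4683 0.2648 0.4003] [ 0.2 -0.8 -0.5] 18.55
((457.9054260253906, 194.90426635742188), (188.8828887939453, 30.22096061706543), 82.02559661865234)
```

View pics/w6.png

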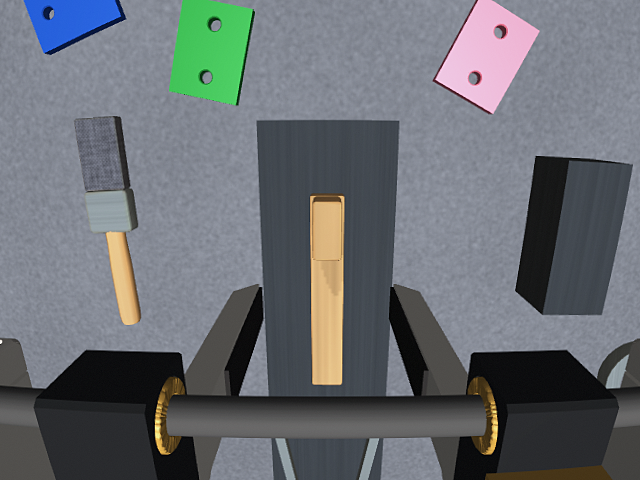

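The stick lies flat in mid-table, from (327,195) to (327,385), short of the funnel rails. The gripper is clear of it and nothing else has moved.

```bash
python3 -c "
from rig import ctrl
print(ctrl.hand_in())"
```

```text
the job is handed in; nothing more can be done
None
```

I handed the job in at about 18.6 s: the aluminium plate is fully home and square against the back stop, and the push stick lies flat on the feed table about 150 mm short of the guard, with nothing else seen to have moved.

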